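# Set and nip up the support ring over the flask

## Robot

A 7-joint arm with a two-finger parallel gripper is mounted at the origin on the work surface. World frame = base frame: x ahead of the robot, y to its left, z up, the work surface at z = 0. Lengths are in mm, angles in degrees, forces in N, time in s.
With the tool pointing down it reaches from about 425 to 950 mm from the base axis. Payload 4.7 kg.
Tool frame: the origin (TCP) lies on the mounting face of the last link; the fingertips stand 182 mm ahead of it and the grasp point (between the pads) lies 164 mm ahead of it; z points along the fingers, y is the line along which they close (so a half turn about z gives the same grasp; the last joint's range is limited). The gripper opens to 87 mm and grips with 3 to 60 N. Pads are 19 mm wide; open, the fingers measure 117 mm over their backs; the gripper's body (75 mm by 190 mm) begins 51 mm behind the grasp point.
Start: joints at [73.516, 26.849, -2.785, 87.806, 1.381, 65.374, -4.715], TCP at [172.783, -652.516, 404.773] pointing down, gripper open.
Joint ranges: [-148.3, 148.3], [-19.14, 114.17], [-79.39, 73.82], [5.75, 140.21], [-59.74, 239.74], [12.07, 113.84], [-152.46, 152.46]. Speed limits (degrees/s): [147.25, 147.25, 180, 180, 180, 180, 180].

## Interface

Orientations are given as [roll, pitch, yaw] about the fixed x, y, z axes, in that order (R = Rz(yaw) Ry(pitch) Rx(roll)).
In Python, from plant import get_state, camera, bot, boxes_of, silhouettes gives the robot as it stands.
- The arm moves only by the tool send_rows, never from a script. Its argument "motion" is a list that holds one entry, the list of rows, each a list of 5 numbers: the closure, from -1 (fully open) to 1 (shut), then the shift along the tool's x, y, z as a fraction of full scale, then the turn about the tool's z as a fraction of full scale. In form: [[[hand, dx, dy, dz, turn], ...]]. A call has 1 to 5 rows; each row shifts and turns the commanded pose from where the row before left it, along the tool's axes as they then stand; what a row does not reach is not made up. Full scale, the value 1, is 25 mm for a shift and 0.5 rad for a turn. A row lasts 1/10 s, in which the tool goes at most 50 mm and 8.59 degrees, less where a joint would pass 70% of its speed; a pose out of reach is approached as far as the arm can. A call with a number of a shift or a turn outside -1 to 1 is refused whole. A call with a gripper value outside its range is refused whole. The fingers move at their own pace and stop on an object; "grip_force" is the grip in N (left out, the last holds). Time passes only in rows, so rows that do not move let the fingers close. It gives the time, the measured TCP pose, the force, the opening and the grip force at its end, in the units of the state.
- get_state(): the state, without advancing time (a new reading comes with each control period).
- camera(name): name is "scene" or "top"; returns a dict with "image" (480x640x3 uint8, red, green, blue), "fx", "fy", "cx", "cy" (pixels), "xyz" and "rotation" of the camera in the world. Camera axes: x right, y down, z forward; pixel columns grow to the right and rows downward; lengths in mm; the calibration is good to about 2 mm. A picture is of the moment at which its call begins. There is no depth.
- bot.sign_off(): hands the job in; it is judged then, once.
Trained networks look in a picture, given as the dict that the camera call returned (one of the last four; its "shot" number tells which), for a name from the list of things; names that differ only in an ending like _2 or _b are one class to them, and where a whole thing is asked for, a point or a joint stands for the part that bears it (a point fixed in the world has none). Each returns a list of dicts, best first, with "p" (0 to 1); they miss things now and then, are a little off and sometimes report something else, mostly with a low value. They report only what shows in the picture. A call takes as long as a camera call. They do not tell look-alikes from the thing itself.
- boxes_of(query, picture): "xyz" ([x, y, z] in mm, in world coordinates, good to about 4 mm: the middle of the surface that is visible of it).
- silhouettes(query, picture): "pixels" (480x640 bool, what is visible of it).
The state is a dict: "clock": time; "q": joint angles; "dq": joint speeds; "joint_efforts": joint torques, N m; "position": TCP position; "orientation": TCP orientation; "ft_force": force on the tool from outside, world axes, zero at the start; "torque": the same for the moment, N m; "opening": opening from 0.0 (shut) to 1.0 (fully open); "grip_force": force on a finger pad.
Only numpy, scipy, OpenCV 4.12 (cv2) and the standard library are available. Lean on these libraries where they do the work, as an engineer would, in place of code of your own. Each camera call takes 0.05 s, during which the arm holds its last target. There are 200 camera calls.

## Task

Slide the retort ring along the low rail until it is centred over the mouth of the conical flask with the orange band (not the beaker), then lock it there with the brass thumbscrew on its boss head: turn it clockwise until you feel it bite on the rail, then give it another eighth of a turn (45 degrees) and no more, and let go. Leave the flask, the beaker and the other things on the bench where they stand.

Things in the scene. Friction and masses are not known exactly. Their poses are not given: they have to be found in the camera images.
- ring_center (a point): Centre of the retort ring's round opening (dark steel, 80 mm across, bar 8 mm thick), 150 mm above the bench. Axes: y along the rail, x towards the rail, whose axis lies 105 mm away along +x, z up. Ring, stem (10 mm thick) and boss head are one piece that slides along y, 190 mm either side of mid-rail. Loose, 3 N moves it and it stays where left; tightened, it is locked.
- boss_center (a point): Middle of the aluminium boss head that carries the ring, 6 mm above the rail's axis; axes as ring_center. It is 40 mm (x) by 34 mm (y), from 16 mm below to 28 mm above the rail's axis. The rail is a steel rod 12 mm thick, its axis 150 mm above the bench; its two uprights stand 280 mm either side of mid-rail, 24 mm behind it, and rise to 237 mm.
- wing (a point): Centre of the thumbscrew's flat brass wing, on its upright axis over the middle of the boss head, 54 mm above the rail's axis. The wing is 46 mm long (its x axis), 8 mm thick (y), 20 mm high. Clockwise from above tightens; the bite comes after less than a quarter turn (0.5 to 1.3 rad). It takes 0.02 N m while loose, 0.2 N m or more from the bite on, and stays where left.
- thumbscrew (a joint): Slack of the thumbscrew, rad: below zero while it is loose (how far it has yet to turn clockwise), 0 from the bite on. Turning it back anticlockwise makes it negative again: then it is no longer tight.
- nip (a joint): How far the thumbscrew has been turned clockwise past the bite, rad: 0 until it bites. An eighth of a turn is 0.785.
- flask_mouth (a point): Centre of the rim of the conical glass flask, 105 mm above its foot. The flask is 64 mm across at the foot and 29 mm at the rim, with an orange band 14 mm high round its neck. It stands on the bench under the track of the ring, 90 to 160 mm to one side of mid-rail; z axis up.
- beaker: Low glass beaker, 50 mm across and 70 mm high, origin under its foot. It stands under the track of the ring on the other side of mid-rail.
- bung: White stopper, 29 mm across and 26 mm high, origin under its middle, standing behind the rail.
- wash_bottle: White wash bottle with a red cap and a bent red spout, 60 mm across and 166 mm high, origin under its foot, near the front left.
- wash_bottle_2: A second wash bottle, the same, beyond the rail to the left.
- amber_bottle: Brown glass bottle with a black cap, 68 mm across and 135 mm high, origin under its foot, beyond the rail to the right.
- jar: White jar with an orange lid, 60 mm across and 60 mm high, origin under its foot, beyond the rail.
- tube_rack: White plastic tube rack of open cells, 105 by 210 by 60 mm high, origin under its middle, near the front right.
There are look-alikes about, which are no part of the job. Leave any red look-alike of the part that bears flask_mouth alone.

How it is judged:
By the outcome, as a careful person would: the job done as asked, in the order asked, and still so for the second after the job is handed in, with the robot touching nothing.
It also fails if it takes over 72 s, if anything falls off the work surface, if the arm or the gripper's body presses on something with over 40 N, if the wrist force passes 120 N, or if a joint passes its speed limit or range.

## Working session

There is one attempt and no reset: what is moved stays moved. The work goes in short steps, Python scripts to look and compute and a tool call to move; the robot and the scene stay as the last step left them, time stands still between calls to the robot, and variables do not carry over. Pictures are saved under pics/ and viewed, at most 10 in all, crops included, and the job is handed in when it is done.

Besides the shell and the picture viewer there is one more tool, called after "Emit:" as name([rows], argument=value, ...), one row to a line, values as JSON. send_rows: Moves the arm, as the interface text tells. Shift numbers are shares of 25 mm and turn numbers shares of 0.5 rad, none past 1 either way. Its arguments: {"type":"object","properties":{"motion":{"type":"array"},"grip_force":{"type":"number"}},"required":["motion"]}

```bash
mkdir -p pics; ls
cat > h.py <<'E'
import numpy as np, cv2
from plant import *
def shot(name,fn):
    c=camera(name); cv2.imwrite('pics/'+fn,c['image'][:,:,::-1]); return c
def proj(c,p):
    q=np.array(c['rotation']).T@(np.array(p)-c['xyz']); return c['fx']*q[0]/q[2]+c['cx'],c['fy']*q[1]/q[2]+c['cy']
def ray(c,u,v,z):
    d=np.array(c['rotation'])@[(u-c['cx'])/c['fx'],(v-c['cy'])/c['fy'],1]; o=np.array(c['xyz']); return o+d*(z-o[2])/d[2]
E
python3 - <<'E'
from h import *
np.set_printoptions(precision=1,suppress=True)
print(get_state())
for n in('top','scene'):
    c=shot(n,n+'1.png'); print(n,c['xyz'],np.array(c['rotation']))
    for q in('ring_center','boss_center','wing','flask_mouth','beaker'):
        for d in boxes_of(q,c)[:4]:
            print(q,round(d['p'],2),np.array(d['xyz']),np.array(proj(c,d['xyz'])))
E
```

```text
pics
{'clock': 0.0, 'q': array([73.5, 26.9, -2.8, 87.9,  1.4, 65.4, -4.7]), 'dq': array([ 0.1,  0. ,  0.1, -0. ,  0. , -0. ,  0.1]), 'joint_efforts': array([  0. , -50.8,  -0.1, -23.6,  -0.1,   0. ,   0. ]), 'position': array([ 172.7, -652.3,  403.7]), 'orientation': array([-179.9,    0. ,   14.8]), 'ft_force': array([ 0.6, -0.1, -0.4]), 'torque': array([-0.,  0., -0.]), 'grip_force': 0.0, 'opening': 0.9973083464505678}
top [ 361.8  -11.1 1036.4] [-169.5   -0.1  -89.8]Traceback (most recent call last):
  File "<stdin>", line 8, in <module>
  File "h.py", line 6, in proj
    q=np.array(c['rotation']).T@(np.array(p)-c['xyz']); return c['fx']*q[0]/q[2]+c['cx'],c['fy']*q[1]/q[2]+c['cy']
                                                                       ~^^^
IndexError: invalid index to scalar variable.
```

```bash
sed -i 's/^from plant/from scipy.spatial.transform import Rotation as Ro\nfrom plant/; s/return c$/c["rotation"]=Ro.from_euler("xyz",c["rotation"],degrees=True).as_matrix(); return c/' h.py
cat > m.py <<'E'
from h import *
import sys
np.set_printoptions(precision=1,suppress=True)
for n in('top','scene'):
    c=camera(n); cv2.imwrite(f'pics/{n}{sys.argv[1]}.png',c['image'][:,:,::-1]); rot=c['rotation']
    k=dict(c,rotation=Ro.from_euler('xyz',rot,degrees=True).as_matrix())
    print(n,c['xyz'],rot,c['fx'])
    for q in sys.argv[2:]:
        for d in boxes_of(q,c)[:4]:
            print(q,round(d['p'],2),np.array(d['xyz']),np.array(proj(k,d['xyz'])))
E
python3 m.py 2 ring_center boss_center wing flask_mouth beaker
```

```text
top [ 361.8  -11.1 1036.4] [-169.5   -0.1  -89.8] 444.3718264711831
ring_center 0.62 [501.4  -1.1 152.6] [312.3 249.3]
boss_center 0.84 [499.5   3.4 155.7] [310.1 249.9]
boss_center 0.21 [ 451.5 -134.2   41.7] [372.2 279.3]
wing 0.67 [554.8   7.1 212.4] [307.9 216.6]
flask_mouth 0.81 [ 450.9 -134.7   46.9] [372.7 279.3]
beaker 0.76 [454.1 106.8  20.2] [265.6 278.6]
beaker 0.53 [741.8 184.3  91. ] [230.8 147.5]
scene [914.5 628.3 672.3] [-126.2    0.6  146.3] 462.7285977033711
ring_center 0.63 [549.6  15.  152.5] [307.6 236.2]
boss_center 0.84 [546.5  15.3 154. ] [309.1 235.1]
wing 0.54 [570.3  13.4 208.2] [296.6 214.9]
flask_mouth 0.83 [ 450.  -130.5   68.9] [311.9 220.5]
flask_mouth 0.61 [ 352.5 -135.5   43.8] [344.5 215.4]
beaker 0.68 [461.1  99.8  58.5] [369.5 280.2]
```

View pics/top2.png

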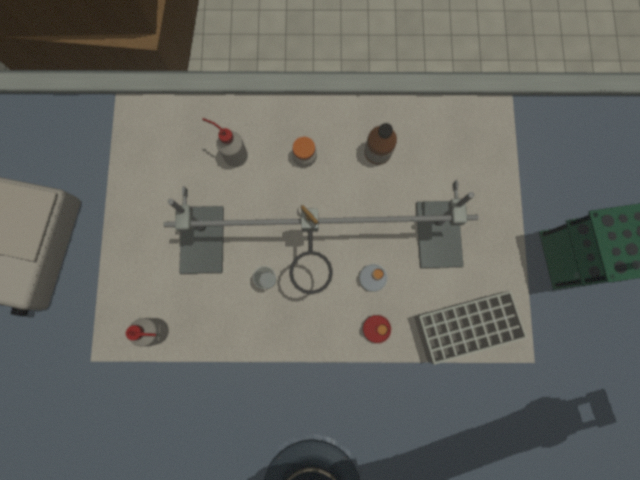

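View pics/scene2.png

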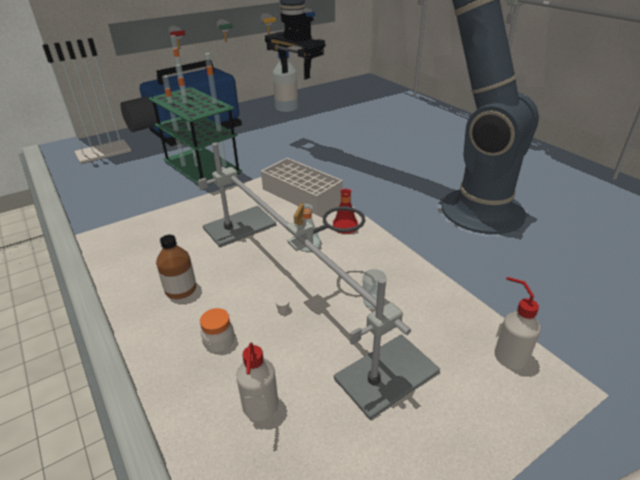

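```bash
cat > g.py <<'E'
from h import *
np.set_printoptions(precision=1,suppress=True)
c=camera('top'); im=c['image'][:,:,::-1]
k=dict(c,rotation=Ro.from_euler('xyz',c['rotation'],degrees=True).as_matrix())
pts=[]
for u0,u1 in((230,296),(330,410)):
    for u in range(u0,u1,4):
        pts.append(u)
for q in('ring_center','flask_mouth','wing','boss_center'):
    for d in silhouettes(q,c)[:2]:
        m=d['pixels']; v,u=np.nonzero(m); print(q,round(d['p'],2),m.sum(),u.min(),u.max(),v.min(),v.max(),u.mean(),v.mean())
cv2.imwrite('pics/c1.png',cv2.resize(im[190:350,255:455],None,fx=4,fy=3.75,interpolation=cv2.INTER_CUBIC)[:600,:800])
cv2.imwrite('pics/c2.png',cv2.resize(im[255:295,355:395],None,fx=15,fy=15,interpolation=cv2.INTER_CUBIC))
cv2.imwrite('pics/c3.png',cv2.resize(im[195:240,285:335],None,fx=13,fy=13,interpolation=cv2.INTER_CUBIC))
a,b=ray(k,230,222.3,150),ray(k,430,218.3,150); print('rail',a,b)
print('ring',ray(k,311.5,272.5,150))
s=camera('scene');print(proj(dict(s,rotation=Ro.from_euler('xyz',s['rotation'],degrees=True).as_matrix()),[450,-134,105]))
E
python3 g.py
```

```text
ring_center 0.89 1091 289 332 206 295 309.980751604033 249.74793767186068
flask_mouth 0.89 605 359 387 264 291 372.72396694214876 277.68595041322317
flask_mouth 0.66 648 362 390 315 342 376.35185185185185 328.70061728395063
wing 0.46 147 302 318 207 225 309.83673469387753 216.62585034013605
boss_center 0.96 1080 289 333 205 295 310.0907407407407 249.31296296296296
rail [556.8 167.3 150. ] [ 566.8 -241.4  150. ]
ring [454.8   0.3 150. ]
(np.float64(310.61672596210997), np.float64(206.71023623868058))
```

View pics/c1.png

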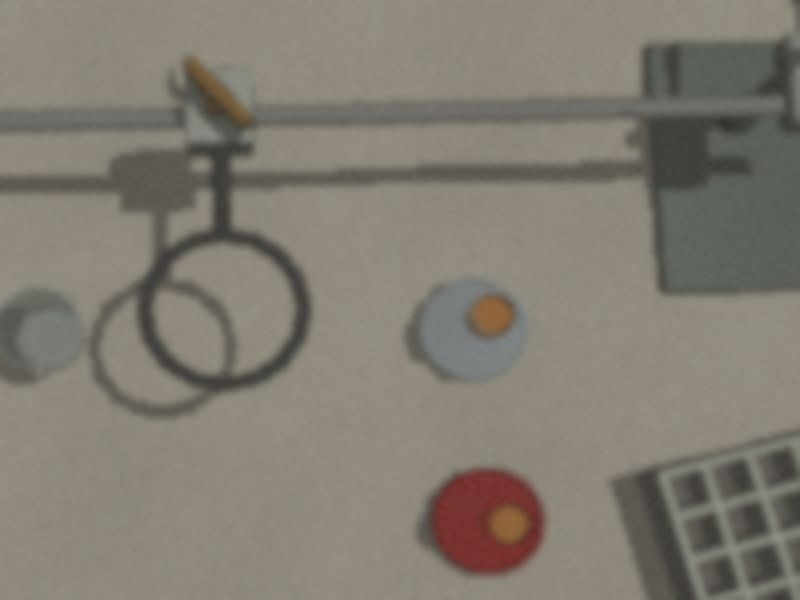

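View pics/c2.png

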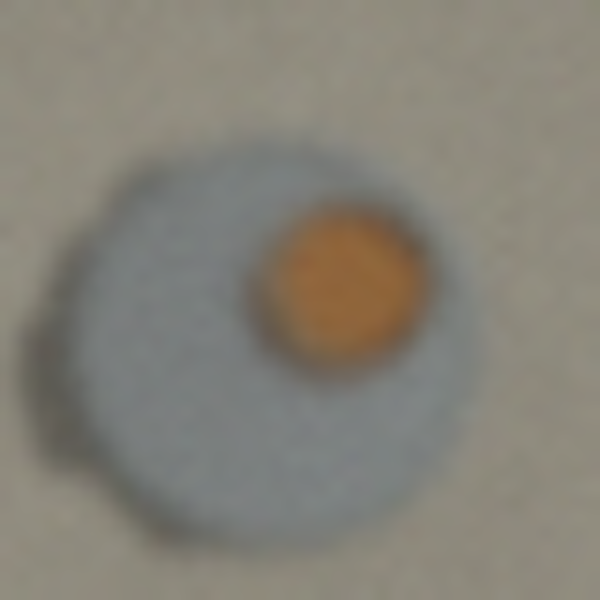

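View pics/c3.png

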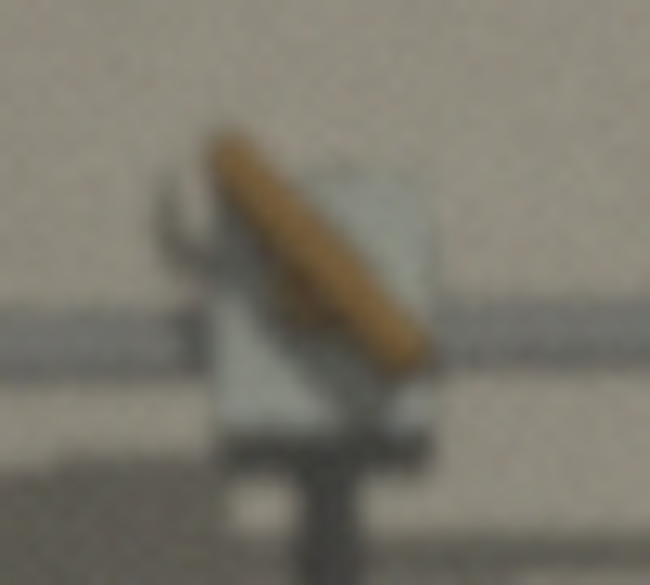

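Run:
```python
from h import *
np.set_printoptions(precision=1,suppress=True)
c=camera('top'); k=dict(c,rotation=Ro.from_euler('xyz',c['rotation'],degrees=True).as_matrix())
im=c['image'].astype(int); hsv=cv2.cvtColor(c['image'],cv2.COLOR_RGB2HSV)
m=cv2.inRange(hsv,(8,110,60),(25,255,255))
for (a,b,e,f,z,n) in((255,295,355,395,105,'flask'),(195,240,285,335,214,'wing')):
    v,u=np.nonzero(m[a:b,e:f]);u=u+e;v=v+a
    print(n,len(u),u.mean(),v.mean(),ray(k,u.mean(),v.mean(),z))
    if n=='wing':
        P=np.array([ray(k,x,y,z)[:2] for x,y in zip(u,v)]);w,V=np.linalg.eigh(np.cov(P.T));print('wing yaw',np.degrees(np.arctan2(V[1,1],V[0,1]))%180)
ring=ray(k,310.9,272.6,150);print('ring',ring)
t=np.array([-.0245,.9997,0]);F=ray(k,377.4,273.9,105);print(F,'along',(F-ring)@t,'perp',(F-ring)@[.9997,.0245,0])
print('foot',ray(k,372.7,277.8,0))
x=get_state();print(x['position'],x['orientation'])
```

```text
flask 63 377.9047619047619 273.57142857142856 [ 457.8 -138.6  105. ]
wing 51 309.05882352941177 214.58823529411765 [558.3   4.8 214. ]
wing yaw 42.137808698628504
ring [454.6   1.5 150. ]
[ 457.1 -137.5  105. ] along -139.03948364611657 perp -0.8977137200620565
foot [ 458.7 -140.6    0. ]
[ 172.8 -652.5  404.8] [180.   -0.   14.8]
```

Emit:
send_rows([
  [[-1,0.4,-0.4,-0.6,0],[-1,1,-1,0,0],[-1,1,-1,0,0],[-1,1,-1,0,0],[-1,1,-1,0,0]],
])

```text
clock: 1.55
position: [252.2, -515.9, 421.2]
orientation: [179.9, -0.0, 14.9]
ft_force: [1.1, -0.3, 0.2]
opening: 1.004
grip_force: 0.0
```

Emit:
send_rows([
  [[-1,1,-1,0,0],[-1,1,-1,0,0],[-1,1,-1,0,0],[-1,1,-1,0,0],[-1,1,-1,0,0]],
])

```text
clock: 2.05
position: [340.6, -362.8, 421.2]
orientation: [179.9, -0.0, 14.9]
ft_force: [0.2, -0.4, -0.4]
opening: 0.999
grip_force: 0.0
```

Emit:
send_rows([
  [[-1,1,-1,0,0],[-1,1,-1,0,0],[-1,1,-1,0,0],[-1,1,-1,0,0],[-1,1,-1,0,0]],
])

```text
clock: 2.55
position: [429.1, -210.0, 421.1]
orientation: [179.9, -0.1, 14.9]
ft_force: [0.7, 0.1, -0.0]
opening: 1.001
grip_force: 0.0
```

Emit:
send_rows([
  [[-1,1,-1,0,0],[-1,1,-1,0,0],[-1,1,-1,0,0],[-1,1,-1,0,0],[-1,1,-1,0,0]],
])

```text
clock: 3.05
position: [517.6, -57.3, 421.1]
orientation: [179.9, -0.1, 14.9]
ft_force: [1.1, 0.3, -0.9]
opening: 1.0
grip_force: 0.0
```

Emit:
send_rows([
  [[-1,1,-1,0,0],[-1,1,-1,0,0],[-1,0.2,0,0,0],[-1,0,0,0,-0.3],[-1,0,0,0,-0.3]],
])

```text
clock: 3.55
position: [557.5, 3.6, 420.7]
orientation: [179.9, -0.0, 32.4]
ft_force: [-0.6, -1.0, 0.8]
opening: 1.002
grip_force: 0.0
```

```bash
python3 -c "
from h import *
x=get_state();print(x['clock'],x['position'],x['orientation'],x['q'])"
```

```text
3.55 [557.51991941   3.60150004 420.69305103] [ 1.79931829e+02 -5.53911613e-03  3.24244648e+01] [ 19.82700507  17.78817404 -30.56729325 101.61252674  10.08546224
  63.27264515 -71.67016666]
```

Emit:
send_rows([
  [[-1,0,0,0,-0.3],[-1,0,0,0,-0.3],[-1,0,0,0,-0.3],[-1,0,0,0,-0.3],[-1,0,0,0,-0.3]],
])

```text
clock: 4.05
position: [557.3, 3.0, 420.8]
orientation: [179.9, 0.1, 75.3]
ft_force: [-0.0, 0.1, -1.0]
opening: 0.996
grip_force: 0.0
```

Emit:
send_rows([
  [[-1,0,0,0,-0.3],[-1,0,0,0,-0.3],[-1,0,0,0,-0.3],[-1,0,0,0,-0.3],[-1,0,0,0,-0.3]],
])

```text
clock: 4.55
position: [557.3, 2.9, 420.7]
orientation: [-180.0, 0.1, 118.3]
ft_force: [0.1, -0.7, 0.3]
opening: 1.004
grip_force: 0.0
```

Emit:
send_rows([
  [[-1,0,0,0,-0.3],[-1,0,0,0,-0.3],[-1,0,0,0,-0.3],[-1,0,0,0,-0.3],[-1,0,0,0,-0.3]],
])

```text
clock: 5.05
position: [557.4, 2.9, 420.6]
orientation: [-179.9, 0.1, 161.3]
ft_force: [-0.6, 0.4, -0.8]
opening: 0.997
grip_force: 0.0
```

Emit:
send_rows([
  [[-1,0,0,0,-0.3],[-1,0,0,0,-0.3],[-1,0,0,0,-0.3],[-1,0,0,0,-0.3],[-1,0,0,0,-0.3]],
])

```text
clock: 5.55
position: [557.4, 2.9, 420.5]
orientation: [-179.9, -0.0, -155.8]
ft_force: [1.3, 0.0, -0.7]
opening: 1.001
grip_force: 0.0
```

Emit:
send_rows([
  [[-1,0,0,0,-0.3],[-1,0,0,0,-0.3],[-1,0,0,0,0]],
])

```text
clock: 5.85
position: [557.6, 2.7, 420.1]
orientation: [-180.0, -0.0, -138.9]
ft_force: [-0.2, -0.2, -0.2]
opening: 1.004
grip_force: 0.0
```

```bash
cat > st.py <<'E'
from h import *
np.set_printoptions(precision=2,suppress=True)
x=get_state()
for k in('clock','position','orientation','q','ft_force','torque','opening','grip_force'):print(k,x[k])
E
python3 st.py
```

```text
clock 5.85
position [557.65   2.67 420.09]
orientation [-179.97   -0.03 -138.94]
q [ 46.22  31.92 -71.68 100.38  31.99  71.58  97.42]
ft_force [-0.22 -0.25 -0.17]
torque [ 0.12 -0.04  0.03]
opening 1.0042863296500162
grip_force 0.0
```

Emit:
send_rows([
  [[-1,-0.1,0,0.5,0],[-1,0,0,0.7,0],[-1,0,0,0.6,0],[-1,0,0,0.2,0],[-1,0,0,0,0]],
])

```text
clock: 6.35
position: [559.4, 4.4, 368.3]
orientation: [179.9, -0.1, -138.9]
ft_force: [-0.7, -1.3, 0.8]
opening: 1.001
grip_force: 0.0
```

Emit:
send_rows([
  [[1,0,0,0,0],[1,0,0,0,0],[1,0,0,0,0],[1,0,0,0,0],[1,0,0,0,0]],
], grip_force=10)

```text
clock: 6.85
position: [559.8, 4.5, 370.0]
orientation: [-180.0, 0.0, -138.9]
ft_force: [0.8, 0.1, -0.4]
opening: 0.632
grip_force: 0.0
```

```bash
python3 st.py
```

```text
clock 6.85
position [559.81   4.51 370.  ]
orientation [-179.98    0.02 -138.91]
q [ 43.9   34.69 -68.86 103.48  35.25  66.94  94.72]
ft_force [ 0.82  0.09 -0.36]
torque [ 0.16 -0.08 -0.06]
opening 0.6320256262402052
grip_force 0.0
```

Emit:
send_rows([
  [[1,0,0,0,0],[1,0,0,0,0],[1,0,0,0,0],[1,0,0,0,0],[1,0,0,0,0]],
])

```text
clock: 7.35
position: [559.8, 4.5, 369.8]
orientation: [-180.0, 0.0, -138.9]
ft_force: [0.9, -0.8, -0.1]
opening: 0.174
grip_force: 1.0
```

Emit:
send_rows([
  [[1,0,0,0,0],[1,0,0,0,0],[1,0,0,0,0],[1,0,0,0,0]],
])

```text
clock: 7.75
position: [559.9, 4.3, 369.8]
orientation: [-180.0, 0.0, -138.9]
ft_force: [-0.2, -0.8, 0.2]
opening: 0.162
grip_force: 10.0
```

```bash
python3 st.py
```

```text
clock 7.75
position [559.89   4.34 369.78]
orientation [-179.97    0.01 -138.92]
q [ 43.89  34.7  -68.84 103.48  35.27  66.94  94.71]
ft_force [-0.15 -0.81  0.24]
torque [-0.   -0.35  0.  ]
opening 0.1622281375995989
grip_force 9.99986931681633
```

Emit:
send_rows([
  [[0.4,0,0,0,0],[0.4,0,0,0,0],[0.4,0,0,0,0],[0.4,0,0,-0.34,0],[0.4,0,0,0,0]],
])

```text
clock: 8.25
position: [560.0, 4.9, 379.5]
orientation: [-179.9, 0.1, -138.9]
ft_force: [0.3, 0.4, -0.3]
opening: 0.294
grip_force: 0.0
```

Emit:
send_rows([
  [[1,0,0,0,0],[1,0,0,0,0],[1,0,0,0,0],[1,0,0,0,0],[1,0,0,0,0]],
])

```text
clock: 8.75
position: [559.8, 4.3, 378.1]
orientation: [-180.0, -0.0, -138.9]
ft_force: [0.1, -0.2, 0.8]
opening: 0.09
grip_force: 10.0
```

```bash
python3 st.py
python3 - <<'E'
from h import *
for n,(u,v) in dict(scene=(296,210),top=(309,214)).items():
    im=camera(n)['image'][:,:,::-1]; cv2.imwrite('pics/g_'+n+'.png',cv2.resize(im[v-40:v+40,u-40:u+40],None,fx=5,fy=5,interpolation=2))
a=cv2.hconcat([cv2.imread('pics/g_scene.png'),cv2.imread('pics/g_top.png')]);cv2.imwrite('pics/g.png',a)
E
```

```text
clock 8.75
position [559.83   4.28 378.13]
orientation [-179.98   -0.01 -138.92]
q [ 44.24  34.25 -69.31 102.96  34.7   67.73  95.17]
ft_force [ 0.07 -0.18  0.75]
torque [-0.09 -0.25  0.02]
opening 0.08960160730361406
grip_force 9.991129785776138
```

View pics/g.png

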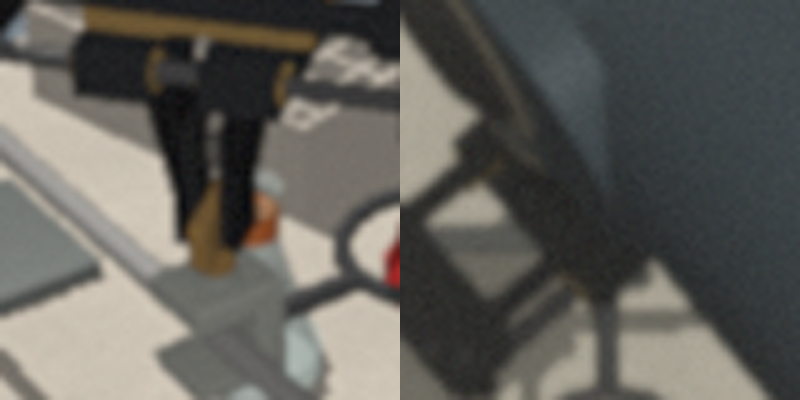

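Emit:
send_rows([
  [[1,0,0,0,0],[1,0.1,-0.12,0,0],[1,0.3,-0.36,0,0],[1,0.35,-0.42,0,0],[1,0.35,-0.42,0,0]],
], grip_force=20)

```text
clock: 9.35
position: [560.8, -38.9, 378.2]
orientation: [180.0, 0.1, -138.9]
ft_force: [3.6, 3.9, -3.2]
opening: 0.093
grip_force: 20.0
```

Emit:
send_rows([
  [[1,0.35,-0.42,0,0],[1,0.35,-0.42,0,0],[1,0.35,-0.42,0,0],[1,0.35,-0.42,0,0],[1,0.35,-0.42,0,0]],
])

```text
clock: 9.85
position: [562.4, -108.0, 378.2]
orientation: [-180.0, 0.1, -138.9]
ft_force: [4.1, 3.4, -5.3]
opening: 0.092
grip_force: 20.0
```

Emit:
send_rows([
  [[1,0.35,-0.43,0,0],[1,0.25,-0.31,0,0],[1,0.1,-0.12,0,0],[1,0,0,0,0],[1,0,0,0,0]],
])

```text
clock: 10.35
position: [563.3, -135.6, 378.2]
orientation: [-179.9, -0.1, -138.9]
ft_force: [3.8, -2.8, -3.4]
opening: 0.092
grip_force: 20.0
```

```bash
python3 st.py; python3 m.py 5 flask_mouth
```

```text
clock 10.35
position [ 563.3  -135.58  378.2 ]
orientation [-179.86   -0.1  -138.95]
q [ 56.77  36.33 -69.16 100.44  36.47  69.37 108.51]
ft_force [ 3.8  -2.76 -3.38]
torque [-0.34 -1.1   0.02]
opening 0.09206148880197587
grip_force 19.99175101518631
top [ 361.8  -11.1 1036.4] [-169.5   -0.1  -89.8] 444.3718264711831
flask_mouth 0.83 [ 343.9 -133.2   40.8] [372.6 328.3]
flask_mouth 0.77 [ 453.3 -139.7   55. ] [375.4 277.9]
scene [914.5 628.3 672.3] [-126.2    0.6  146.3] 462.7285977033711
flask_mouth 0.83 [ 353.9 -135.3   44. ] [344.1 215.5]
flask_mouth 0.77 [ 460.1 -127.    53.5] [309.2 228.1]
```

View pics/top5.png

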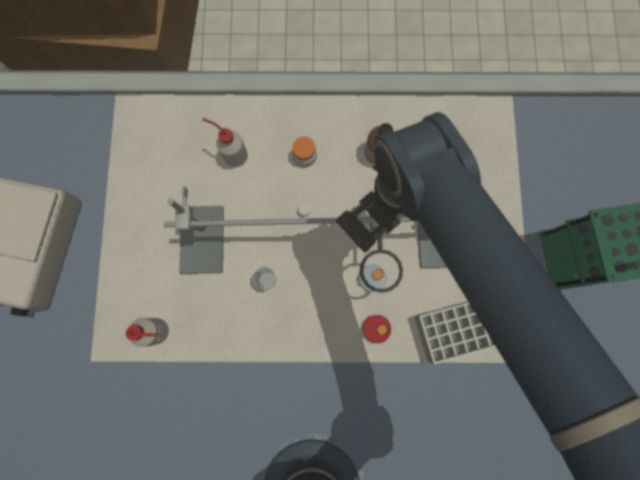

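```bash
cat > f.py <<'E'
from h import *
from scipy.optimize import minimize
np.set_printoptions(precision=2,suppress=True)
c=camera('top'); k=dict(c,rotation=Ro.from_euler('xyz',c['rotation'],degrees=True).as_matrix())
g=cv2.GaussianBlur(c['image'].max(2).astype(np.float32),(0,0),0.7); hsv=cv2.cvtColor(c['image'],cv2.COLOR_RGB2HSV)
th=np.linspace(0,2*np.pi,120,endpoint=False); th=th[np.abs((th+np.pi)%(2*np.pi)-np.pi)>0.5]
def cost(p):
    P=[proj(k,[p[0]+42*np.cos(t),p[1]+42*np.sin(t),150]) for t in th]
    P=np.array(P,np.float32); return cv2.remap(g,P[:,:1],P[:,1:],1).clip(0,130).mean()
best=min(((cost((x,y)),x,y) for x in range(445,472,2) for y in range(-155,-120,2)))
r=minimize(cost,best[1:],method='Nelder-Mead'); print('ring',r.x,r.fun)
m=cv2.inRange(hsv,(8,110,60),(25,255,255)); v,u=np.nonzero(m[262:286,366:392]); 
F=ray(k,u.mean()+366,v.mean()+262,103); print('flask',len(u),u.mean()+366,v.mean()+262,F)
d=F[:2]-r.x; print('along',d@[-.0245,.9997],'perp',d@[.9997,.0245])
im=c['image'][240:300,350:410,::-1]; im=cv2.resize(im,None,fx=10,fy=10,interpolation=2)
for q,R,z in((r.x,42,150),(F[:2],14.5,105)):
    for t in np.linspace(0,6.28,60):
        a,b=proj(k,[q[0]+R*np.cos(t),q[1]+R*np.sin(t),z]); cv2.circle(im,(int((a-349.5)*10),int((b-239.5)*10)),2,(0,255,0),-1)
cv2.imwrite('pics/fit.png',im)
E
python3 f.py
```

```text
ring [ 461.07 -137.64] 96.0897445678711
flask 64 377.890625 273.640625 [ 457.83 -138.8   103.  ]
along -1.0789664101665046 perp -3.2704991722605716
```

View pics/fit.png

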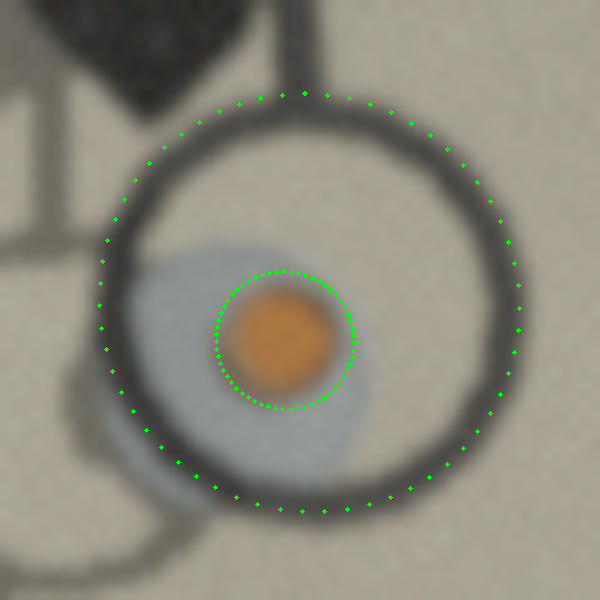

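```bash
cat > f2.py <<'E'
from h import *
from scipy.optimize import minimize
np.set_printoptions(precision=2,suppress=True)
c=camera('top'); k=dict(c,rotation=Ro.from_euler('xyz',c['rotation'],degrees=True).as_matrix())
th=np.linspace(0,2*np.pi,180,endpoint=False); th=th[np.abs((th+np.pi)%(2*np.pi)-np.pi)>0.4]
def fit(img,x0,z,R0,grad=False):
    def cost(p):
        def s(R):
            P=np.array([proj(k,[p[0]+R*np.cos(t),p[1]+R*np.sin(t),z]) for t in th],np.float32); return cv2.remap(img,P[:,:1],P[:,1:],1).astype(float).ravel()
        return -(s(p[2]+3)-s(p[2]-3)).clip(-25,25).mean() if grad else s(p[2]).mean()
    b=min((cost((x0[0]+x,x0[1]+y,R0)),x0[0]+x,x0[1]+y) for x in range(-8,9,2) for y in range(-8,9,2))
    r=minimize(cost,[b[1],b[2],R0],method='Nelder-Mead'); return r.x,r.fun
g=cv2.GaussianBlur(c['image'].max(2).astype(np.float32),(0,0),1)
ring,f=fit(g,(460,-137),150,40); print('ring',ring,f)
o=cv2.imread('pics/top2.png').astype(np.float32); rb=cv2.GaussianBlur(o[:,:,2]-o[:,:,0],(0,0),.8)
foot,f=fit(rb,(459,-140),0,32,True); print('foot',foot,f)
print('ring at start:',fit(cv2.GaussianBlur(o.max(2),(0,0),1),(455,1),150,40))
d=foot[:2]-ring[:2]; print('along',d@[-.0245,.9997],'perp',d@[.9997,.0245])
# scene-camera check of flask axis: orange band centroid
s=camera('scene'); ks=dict(s,rotation=Ro.from_euler('xyz',s['rotation'],degrees=True).as_matrix())
h=cv2.cvtColor(cv2.imread('pics/scene2.png'),cv2.COLOR_BGR2HSV)
m=cv2.inRange(h,(5,120,80),(25,255,255)); n,L,S,C=cv2.connectedComponentsWithStats(m)
for i in range(1,n):
    if S[i,4]>15 and 280<C[i][0]<360 and 180<C[i][1]<240: print(S[i],C[i],ray(ks,*C[i],95))
E
python3 f2.py
```

```text
ring [ 459.56 -137.53   39.32] 84.91524005088077
foot [ 460.86 -141.37   32.97] -11.474793759500905
ring at start: (array([455.8 ,   2.33,  39.35]), np.float64(77.8989382701315))
along -3.8778622554458235 perp 1.2123680411210827
[341 196   9   8  58] [345.1 199.4] [ 357.18 -128.11   95.  ]
[295 204  16  21 180] [301.62 214.33] [ 475.78 -131.92   95.  ]
```

```bash
cat > f3.py <<'E'
from h import *
np.set_printoptions(precision=2,suppress=True)
t=camera('top'); s=camera('scene')
kt,ks=[dict(c,rotation=Ro.from_euler('xyz',c['rotation'],degrees=True).as_matrix()) for c in(t,s)]
def tri(a,b):
    o=[];A=np.zeros((3,3));B=np.zeros(3)
    for k,p in((kt,a),(ks,b)):
        d=k['rotation']@[(p[0]-k['cx'])/k['fx'],(p[1]-k['cy'])/k['fy'],1];d/=np.linalg.norm(d);M=np.eye(3)-np.outer(d,d);A+=M;B+=M@np.array(k['xyz'])
    x=np.linalg.solve(A,B);return x,proj(kt,x),proj(ks,x)
def blobs(c,x0,x1,y0,y1):
    m=cv2.inRange(cv2.cvtColor(c['image'],cv2.COLOR_RGB2HSV),(5,110,60),(25,255,255)); n,L,S,C=cv2.connectedComponentsWithStats(m)
    return [(S[i],C[i]) for i in range(1,n) if S[i,4]>15 and x0<C[i][0]<x1 and y0<C[i][1]<y1]
T=blobs(t,360,400,260,345);Sc=blobs(s,280,370,180,250)
print(T);print(Sc)
for a in T:
    for b in Sc:print(a[1],b[1],tri(a[1],b[1]))
print('rim centres expected in scene',[proj(ks,[459.5,y,105]) for y in(-138,-141)])
cv2.imwrite('pics/s3.png',cv2.resize(s['image'][175:255,270:370,::-1],None,fx=7.5,fy=7.5,interpolation=2))
E
python3 f3.py
```

```text
[(array([374, 270,   9,   9,  65], dtype=int32), array([377.83, 273.68])), (array([377, 324,  11,  12, 104], dtype=int32), array([381.9 , 329.39]))]
[(array([341, 196,   9,   8,  59], dtype=int32), array([345.08, 199.34])), (array([302, 209,   9,  10,  79], dtype=int32), array([306.05, 213.62]))]
[377.83 273.68] [345.08 199.34] (array([ 423.51, -105.63,  139.75]), (np.float64(364.2098003145065), np.float64(288.7553487668067)), (np.float64(327.10215435202196), np.float64(195.4753964318863)))
[377.83 273.68] [306.05 213.62] (array([ 459.21, -140.77,   86.01]), (np.float64(377.73167277782636), np.float64(273.81022535796404)), (np.float64(305.8979864455081), np.float64(213.5961192825179)))
[381.9  329.39] [345.08 199.34] (array([ 342.52, -147.97,   79.98]), (np.float64(381.9249572073039), np.float64(329.36743937574784)), (np.float64(345.1140670985398), np.float64(199.34200319956557)))
[381.9  329.39] [306.05 213.62] (array([ 380.81, -180.51,   33.2 ]), (np.float64(393.12776467919736), np.float64(311.42728925953696)), (np.float64(324.80032133733926), np.float64(214.26548545777882)))
rim centres expected in scene [(np.float64(306.15168739121947), np.float64(207.21012307740307)), (np.float64(305.4561335602174), np.float64(206.6270727898026))]
```

View pics/s3.png

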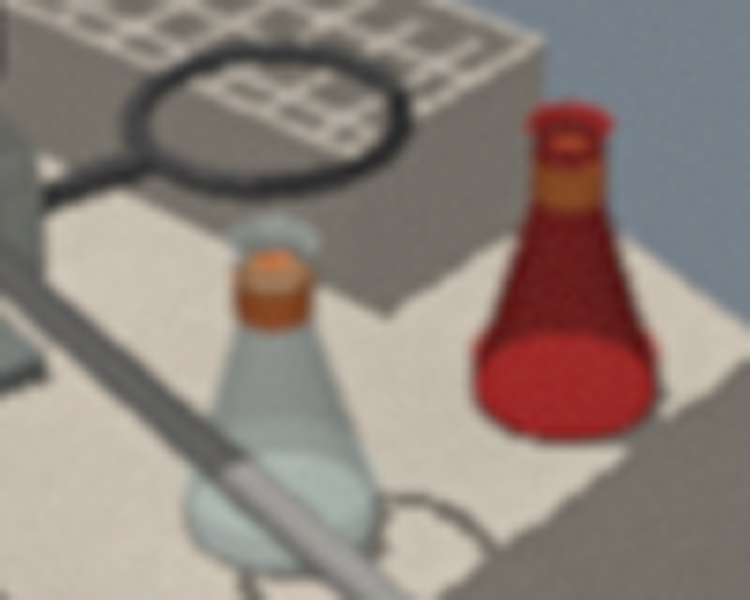

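Emit:
send_rows([
  [[1,0.05,-0.05,0,0],[1,0.04,-0.05,0,0],[1,0,0,0,0],[1,0,0,0,0]],
])

```text
clock: 11.2
position: [563.2, -136.4, 378.2]
orientation: [179.9, 0.1, -138.8]
ft_force: [5.4, 2.0, -5.5]
opening: 0.087
grip_force: 20.0
```

```bash
python3 st.py; python3 f2.py
```

```text
clock 11.2
position [ 563.16 -136.36  378.23]
orientation [ 179.9     0.13 -138.81]
q [ 56.97  36.43 -69.29 100.41  36.24  69.3  108.84]
ft_force [ 5.43  2.03 -5.5 ]
torque [ 0.63 -1.27 -0.1 ]
opening 0.08698641554707118
grip_force 19.99087393283844
ring [ 459.62 -137.5    39.33] 84.83206040692177
foot [ 460.86 -141.37   32.97] -11.474793759500905
ring at start: (array([455.8 ,   2.33,  39.35]), np.float64(77.8989382701315))
along -3.906959244818788 perp 1.1447504174351708
[341 196   9   8  58] [345.1 199.4] [ 357.18 -128.11   95.  ]
[295 204  16  21 180] [301.62 214.33] [ 475.78 -131.92   95.  ]
```

Emit:
send_rows([
  [[1,0.04,-0.05,0,0],[1,0.04,-0.05,0,0],[1,0,0,0,0],[1,0,0,0,0]],
])

```text
clock: 11.7
position: [563.3, -139.3, 378.2]
orientation: [179.9, 0.1, -138.8]
ft_force: [3.5, 2.7, -5.5]
opening: 0.09
grip_force: 20.0
```

```bash
python3 st.py; python3 f2.py | grep ring
```

```text
clock 11.7
position [ 563.26 -139.27  378.22]
orientation [ 179.87    0.15 -138.79]
q [ 57.19  36.51 -69.27 100.3   36.28  69.36 109.14]
ft_force [ 3.53  2.73 -5.47]
torque [ 0.68 -1.2  -0.03]
opening 0.08975237826816292
grip_force 19.990036189556122
ring [ 459.72 -140.19   39.41] 85.23316236362336
ring at start: (array([455.8 ,   2.33,  39.35]), np.float64(77.8989382701315))
```

Emit:
send_rows([
  [[1,0,0,0,0],[1,0,0,0,0],[1,0,0,0,0.1],[1,0,0,0,0.1],[1,0,0,0,0]],
], grip_force=40)

```text
clock: 12.3
position: [563.2, -139.1, 378.2]
orientation: [179.9, 0.1, -144.6]
ft_force: [4.4, 2.4, -6.0]
opening: 0.089
grip_force: 40.0
```

```bash
python3 st.py|tail -7
```

```text
position [ 563.19 -139.11  378.24]
orientation [ 179.86    0.12 -144.55]
q [ 56.6   35.69 -67.93 100.34  35.26  68.73 104.22]
ft_force [ 4.42  2.44 -6.03]
torque [ 0.87 -1.16 -0.01]
opening 0.08927724314104797
grip_force 39.99191343784332
```

Emit:
send_rows([
  [[1,0,0,0,0.1],[1,0,0,0,0.1],[1,0,0,0,0.1],[1,0,0,0,0.1],[1,0,0,0,0.1]],
])

```text
clock: 12.8
position: [563.1, -138.9, 378.2]
orientation: [179.8, 0.1, -158.9]
ft_force: [3.4, 2.7, -5.4]
opening: 0.088
grip_force: 40.0
```

```bash
python3 st.py|tail -7
```

```text
position [ 563.1  -138.91  378.24]
orientation [ 179.8     0.06 -158.93]
q [ 55.03  33.8  -64.59 100.41  32.77  67.31  91.91]
ft_force [ 3.43  2.73 -5.35]
torque [ 0.89 -1.05  0.05]
opening 0.08763434168852795
grip_force 39.98836576938629
```

Emit:
send_rows([
  [[1,0,0,0,0.1],[1,0,0,0,0.1],[1,0,0,0,0]],
])

```text
clock: 13.1
position: [563.1, -139.1, 378.2]
orientation: [179.8, 0.0, -164.5]
ft_force: [3.2, 3.4, -5.0]
opening: 0.085
grip_force: 40.0
```

```bash
python3 st.py|tail -7; python3 f2.py | grep ring
```

```text
position [ 563.09 -139.05  378.23]
orientation [ 179.84    0.02 -164.55]
q [ 54.36  33.08 -63.23 100.44  31.85  66.79  87.1 ]
ft_force [ 3.24  3.39 -4.97]
torque [ 0.81 -1.04  0.02]
opening 0.08510656217860132
grip_force 39.99463498592377
ring [ 459.7  -140.93   39.33] 87.76823221194516
ring at start: (array([455.8 ,   2.33,  39.35]), np.float64(77.8989382701315))
```

Create tz.py:
```python
from h import *
x=get_state();print(x['clock'],x['position'].round(2),'yaw',round(x['orientation'][2],2),'tz',x['torque'].round(3),x['ft_force'].round(1))
```

```text
(no output)
```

Emit:
send_rows([
  [[1,0,0,0,0.05],[1,0,0,0,0.05],[1,0,0,0,0]],
])

```text
clock: 13.5
position: [563.2, -140.9, 378.2]
orientation: [180.0, -0.0, -167.6]
ft_force: [2.5, 2.6, -5.1]
opening: 0.085
grip_force: 40.0
```

```bash
python3 tz.py
```

```text
13.5 [ 563.18 -140.88  378.22] yaw -167.58 tz [ 0.909 -0.842 -0.026] [ 2.5  2.6 -5.1]
```

Emit:
send_rows([
  [[1,0,0,0,0.05],[1,0,0,0,0.05],[1,0,0,0,0]],
])

```text
clock: 13.8
position: [563.2, -141.0, 378.2]
orientation: [-180.0, -0.0, -170.5]
ft_force: [2.3, 2.0, -4.3]
opening: 0.089
grip_force: 40.0
```

```bash
python3 tz.py
```

```text
13.8 [ 563.19 -141.    378.25] yaw -170.47 tz [ 0.877 -0.766 -0.011] [ 2.3  2.  -4.3]
```

Emit:
send_rows([
  [[1,0,0,0,0.05],[1,0,0,0,0.05],[1,0,0,0,0]],
])

```text
clock: 14.1
position: [563.2, -141.0, 378.2]
orientation: [-180.0, -0.0, -173.3]
ft_force: [2.4, 2.6, -4.9]
opening: 0.09
grip_force: 40.0
```

```bash
python3 tz.py
```

```text
14.1 [ 563.19 -141.01  378.21] yaw -173.34 tz [ 0.871 -0.652  0.03 ] [ 2.4  2.6 -4.9]
```

Emit:
send_rows([
  [[1,0,0,0,0.05],[1,0,0,0,0.05],[1,0,0,0,0]],
])

```text
clock: 14.4
position: [563.2, -141.0, 378.2]
orientation: [-180.0, -0.0, -176.2]
ft_force: [2.6, 2.3, -5.4]
opening: 0.089
grip_force: 40.0
```

```bash
python3 tz.py
```

```text
14.4 [ 563.2  -141.02  378.21] yaw -176.2 tz [ 0.898 -0.611  0.025] [ 2.6  2.3 -5.4]
```

Emit:
send_rows([
  [[1,0,0,0,0.05],[1,0,0,0,0.05],[1,0,0,0,0]],
])

```text
clock: 14.7
position: [563.2, -141.0, 378.2]
orientation: [-180.0, -0.0, -179.0]
ft_force: [1.7, 3.5, -3.7]
opening: 0.084
grip_force: 40.0
```

```bash
python3 tz.py
```

```text
14.7 [ 563.21 -140.97  378.22] yaw -179.04 tz [ 0.868 -0.624  0.075] [ 1.7  3.5 -3.7]
```

```bash
python3 f2.py | grep -E "ring|along"; python3 tz.py; python3 tz.py
```

```text
ring [ 459.92 -143.92   39.48] 88.63028498364102
ring at start: (array([455.8 ,   2.33,  39.35]), np.float64(77.8989382701315))
along 2.5181308701254097 perp 1.0011852532085144
14.8 [ 563.23 -141.    378.22] yaw -179.01 tz [ 0.879 -0.481  0.078] [ 0.8  3.2 -4.5]
14.8 [ 563.23 -141.    378.22] yaw -179.01 tz [ 0.879 -0.481  0.078] [ 0.8  3.2 -4.5]
```

Emit:
send_rows([
  [[1,0,0.08,0,0],[1,0,0.08,0,0],[1,0,0,0,0]],
])

```text
clock: 15.1
position: [563.2, -138.4, 378.2]
orientation: [-179.8, -0.0, -179.1]
ft_force: [1.0, -3.1, -4.2]
opening: 0.089
grip_force: 40.0
```

```bash
python3 f2.py | grep -E "ring|along"; python3 tz.py
```

```text
ring [ 459.96 -142.27   39.49] 88.77995518969882
ring at start: (array([455.8 ,   2.33,  39.35]), np.float64(77.8989382701315))
along 0.8707625947981434 perp 0.9282727691585265
15.2 [ 563.2  -138.18  378.22] yaw -179.08 tz [-0.592 -0.457  0.141] [ 0.4 -2.1 -3.9]
```

Emit:
send_rows([
  [[1,0,0.07,0,0],[1,0,0,0,0],[1,0,-0.05,0,0],[1,0,0,0,0]],
])

```text
clock: 15.6
position: [563.1, -135.9, 378.2]
orientation: [179.9, -0.0, -179.0]
ft_force: [1.3, 0.1, -3.8]
opening: 0.092
grip_force: 40.0
```

```bash
python3 f2.py | grep -E "ring|along"; python3 tz.py
```

```text
ring [ 459.86 -138.69   39.54] 88.08808267192477
ring at start: (array([455.8 ,   2.33,  39.35]), np.float64(77.8989382701315))
along -2.7094547530016433 perp 0.9343156211095927
15.7 [ 563.13 -135.86  378.2 ] yaw -178.97 tz [ 0.076 -0.386  0.074] [ 0.5 -0.3 -3.5]
```

Emit:
send_rows([
  [[1,0,-0.09,0,0],[1,0,0,0,0],[1,0,0,0,0],[1,0,0,0,0],[1,0,0,0,0]],
])

```text
clock: 16.2
position: [563.2, -138.4, 378.2]
orientation: [180.0, -0.0, -179.0]
ft_force: [0.6, 3.7, -3.8]
opening: 0.088
grip_force: 40.0
```

```bash
python3 tz.py;python3 f2.py | grep -E "ring|along"; python3 tz.py
```

```text
16.2 [ 563.19 -138.39  378.21] yaw -178.99 tz [ 0.884 -0.261  0.105] [ 0.6  3.7 -3.8]
ring [ 459.9  -141.25   39.5 ] 88.48151164449703
ring at start: (array([455.8 ,   2.33,  39.35]), np.float64(77.8989382701315))
along -0.14209417993770512 perp 0.9616745033586146
16.3 [ 563.22 -138.61  378.23] yaw -179.01 tz [ 0.906 -0.225  0.085] [ 0.8  3.  -4.7]
```

Emit:
send_rows([
  [[1,0,0.04,0,0],[1,0,0,0,0],[1,0,0,0,0.05],[1,0,0,0,0.05],[1,0,0,0,0]],
])

```text
clock: 16.8
position: [563.2, -138.1, 378.2]
orientation: [-179.9, -0.0, 178.1]
ft_force: [0.3, 0.5, -5.0]
opening: 0.085
grip_force: 40.0
```

```bash
python3 tz.py;python3 f2.py | grep -E "along"
```

```text
16.8 [ 563.19 -138.13  378.21] yaw 178.06 tz [ 0.289 -0.278  0.176] [ 0.3  0.5 -5. ]
along 0.15024679508423422 perp 1.0032414003193548
```

Emit:
send_rows([
  [[1,0,0,0,0.05],[1,0,0,0,0.05],[1,0,0,0,0]],
])

```text
clock: 17.2
position: [563.2, -138.0, 378.2]
orientation: [-180.0, -0.0, 175.2]
ft_force: [1.2, -0.5, -4.4]
opening: 0.084
grip_force: 40.0
```

```bash
python3 tz.py;python3 f2.py | grep -E "along"
```

```text
17.2 [ 563.19 -138.    378.22] yaw 175.2 tz [ 0.094 -0.271  0.188] [ 1.2 -0.5 -4.4]
along 0.1344154258537109 perp 1.0848504967342711
```

Emit:
send_rows([
  [[1,0,0,0,0.05],[1,0,0,0,0.05],[1,0,0,0,0]],
])

```text
clock: 17.6
position: [563.2, -137.9, 378.2]
orientation: [-180.0, 0.0, 172.3]
ft_force: [1.1, -1.9, -4.3]
opening: 0.088
grip_force: 40.0
```

```bash
python3 tz.py;python3 f2.py | grep -E "along"
```

```text
17.6 [ 563.21 -137.91  378.22] yaw 172.33 tz [-0.068 -0.254  0.129] [ 1.1 -1.9 -4.3]
along 0.18679015661632267 perp 1.0876099287871335
```

Emit:
send_rows([
  [[1,0,0,0,0.05],[1,0,0,0,0.05],[1,0,0,0,0]],
])

```text
clock: 18.0
position: [563.2, -137.8, 378.2]
orientation: [-180.0, 0.0, 169.5]
ft_force: [-0.2, -1.4, -4.4]
opening: 0.084
grip_force: 40.0
```

```bash
python3 tz.py;python3 f2.py | grep -E "along";python3 tz.py
```

```text
18.0 [ 563.22 -137.83  378.23] yaw 169.47 tz [-0.166 -0.249  0.168] [-0.2 -1.4 -4.4]
along 0.15204680008391702 perp 1.0635660912112197
18.1 [ 563.22 -137.8   378.25] yaw 169.52 tz [-0.124 -0.226  0.124] [ 1.1 -1.4 -4.5]
```

Emit:
send_rows([
  [[1,0,0,0,0.05],[1,0,0,0,0.05],[1,0,0,0,0]],
])

```text
clock: 18.4
position: [563.2, -137.7, 378.3]
orientation: [-180.0, 0.0, 166.6]
ft_force: [0.8, -0.3, -6.1]
opening: 0.088
grip_force: 40.0
```

```bash
python3 tz.py;python3 f2.py | grep -E "along";python3 tz.py
```

```text
18.4 [ 563.24 -137.75  378.25] yaw 166.61 tz [-0.161 -0.336  0.112] [ 0.8 -0.3 -6.1]
along 0.1611961736058139 perp 1.1180638653536852
18.5 [ 563.22 -137.74  378.23] yaw 166.66 tz [-0.065 -0.276  0.134] [ 0.2 -1.1 -5.5]
```

Emit:
send_rows([
  [[1,0,0.1,0,0],[1,0,0,0,0],[1,0,0,0,0]],
])

```text
clock: 18.8
position: [563.6, -135.7, 378.2]
orientation: [-179.9, -0.0, 166.6]
ft_force: [-1.3, -3.4, -4.2]
opening: 0.092
grip_force: 40.0
```

```bash
python3 tz.py;python3 f2.py | grep -E "along";python3 tz.py
```

```text
18.8 [ 563.57 -135.71  378.19] yaw 166.64 tz [-0.609  0.235  0.105] [-1.3 -3.4 -4.2]
along -1.5716478759922414 perp 1.118734713574739
18.9 [ 563.58 -135.72  378.21] yaw 166.64 tz [-0.71   0.296  0.149] [-1.8 -4.1 -2.7]
```

Emit:
send_rows([
  [[1,0,-0.13,0,0],[1,0,0,0,0],[1,0,0,0,0],[1,0,0.04,0,0],[1,0,0,0,0]],
])

```text
clock: 19.4
position: [563.3, -136.9, 378.3]
orientation: [180.0, -0.0, 166.7]
ft_force: [-0.7, 2.9, -5.8]
opening: 0.084
grip_force: 40.0
```

```bash
python3 tz.py;python3 f2.py | grep -E "along";python3 tz.py
```

```text
19.4 [ 563.3  -136.9   378.25] yaw 166.7 tz [0.722 0.01  0.183] [-0.7  2.9 -5.8]
along -1.209548715992878 perp 1.0800837808129378
19.5 [ 563.28 -136.97  378.23] yaw 166.69 tz [ 0.845 -0.037  0.203] [-0.7  2.6 -5.3]
```

Emit:
send_rows([
  [[1,0,0,0,0.05],[1,0,0,0,0.05],[1,0,0,0,0]],
])

```text
clock: 19.8
position: [563.3, -137.3, 378.2]
orientation: [180.0, 0.0, 163.8]
ft_force: [0.2, 3.5, -5.9]
opening: 0.088
grip_force: 40.0
```

```bash
python3 tz.py;python3 f2.py | grep -E "along";python3 tz.py
```

```text
19.8 [ 563.29 -137.35  378.23] yaw 163.76 tz [ 0.875 -0.038  0.149] [ 0.2  3.5 -5.9]
along -0.44797051177207686 perp 1.1208275211561938
19.9 [ 563.31 -137.42  378.25] yaw 163.8 tz [ 0.823 -0.078  0.186] [-0.2  3.5 -5.2]
```

Emit:
send_rows([
  [[1,0,0.04,0,0],[1,0,0,0,0.05],[1,0,0,0,0.05],[1,0,0,0,0]],
])

```text
clock: 20.3
position: [563.5, -137.0, 378.3]
orientation: [-179.9, 0.0, 160.9]
ft_force: [-1.3, 0.1, -4.9]
opening: 0.087
grip_force: 40.0
```

```bash
python3 tz.py;python3 f2.py | grep -E "along";python3 tz.py
```

```text
20.3 [ 563.5  -136.96  378.25] yaw 160.86 tz [0.324 0.123 0.232] [-1.3  0.1 -4.9]
along -0.25739865917711297 perp 1.025170106331538
20.4 [ 563.48 -136.99  378.21] yaw 160.9 tz [0.26  0.203 0.173] [-2.   0.2 -5.4]
```

Emit:
send_rows([
  [[1,0,0,0,0.05],[1,0,0,0,0.05],[1,0,0,0,0]],
])

```text
clock: 20.7
position: [563.5, -136.9, 378.2]
orientation: [-180.0, 0.0, 158.0]
ft_force: [-1.8, 0.4, -4.3]
opening: 0.089
grip_force: 40.0
```

```bash
python3 tz.py;python3 f2.py | grep -E "along";python3 tz.py
```

```text
20.7 [ 563.49 -136.87  378.24] yaw 158.0 tz [0.073 0.268 0.158] [-1.8  0.4 -4.3]
along -0.22014270083357138 perp 0.9820508991330453
20.8 [ 563.52 -136.85  378.23] yaw 158.05 tz [-0.023  0.241  0.108] [-1.9  0.1 -6.1]
```

Emit:
send_rows([
  [[1,0,0,0,0.05],[1,0,0,0,0.05],[1,0,0,0,0]],
])

```text
clock: 21.1
position: [563.5, -136.8, 378.2]
orientation: [-180.0, 0.0, 155.1]
ft_force: [-1.7, -1.0, -5.1]
opening: 0.086
grip_force: 40.0
```

```bash
python3 tz.py;python3 f2.py | grep -E "along";python3 tz.py
```

```text
21.1 [ 563.54 -136.76  378.23] yaw 155.14 tz [-0.106  0.224  0.205] [-1.7 -1.  -5.1]
along -0.2622934820032933 perp 0.9577537067253974
21.2 [ 563.55 -136.74  378.26] yaw 155.19 tz [-0.155  0.232  0.165] [-2.6 -0.3 -4.7]
```

Emit:
send_rows([
  [[0.4,0,0,0,0],[0.4,0,0,0,0],[0.4,0,0,0,0],[0.4,0,0,0,0]],
])

```text
clock: 21.6
position: [564.0, -136.3, 379.0]
orientation: [180.0, 0.1, 155.2]
ft_force: [-0.5, 0.1, 0.6]
opening: 0.285
grip_force: 0.0
```

```bash
python3 tz.py;python3 f2.py | grep -E "along|ring \[";python3 - <<'E'
from h import *
a=[]
for i in range(6):
    camera('scene');x=get_state();a.append(np.r_[x['torque'],x['ft_force'],x['orientation'][2],x['position']])
print(np.mean(a,0).round(3),np.std(a,0).round(3))
im=camera('scene')['image'][:,:,::-1];cv2.imwrite('pics/s9.png',cv2.resize(im[165:245,250:350],None,fx=7.5,fy=7.5,interpolation=2))
E
```

```text
21.6 [ 564.   -136.35  378.97] yaw 155.2 tz [ 0.075 -0.141 -0.022] [-0.5  0.1  0.6]
ring [ 459.87 -141.08   39.54] 87.40673415068608
along -0.3172067971682601 perp 0.9887263720247497
[ 6.30000e-02 -1.45000e-01 -1.00000e-02  8.40000e-02  2.87000e-01
 -9.80000e-02  1.55202e+02  5.63629e+02 -1.36539e+02  3.78352e+02] [0.04  0.049 0.028 0.475 0.187 0.308 0.002 0.045 0.029 0.098]
```

View pics/s9.png

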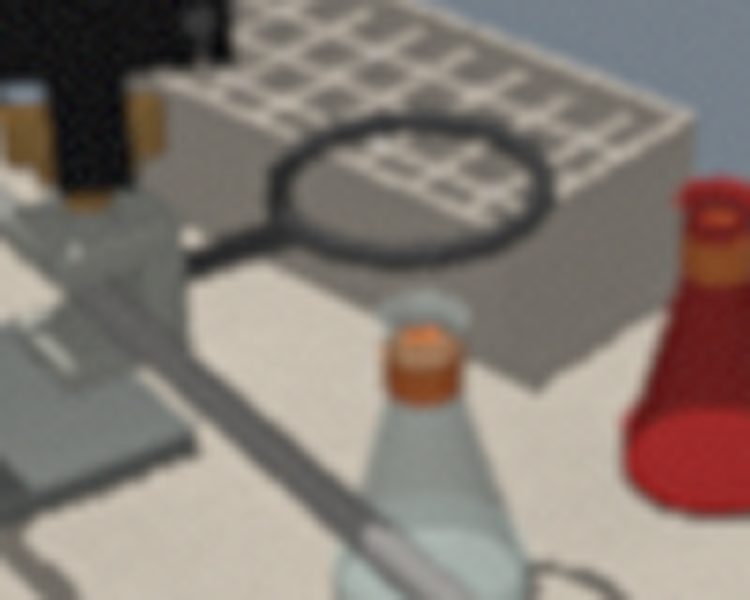

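Create av.py:
```python
from h import *
a=[]
for i in range(5):
    camera('top');x=get_state();a.append(np.r_[x['torque'],x['ft_force'],x['orientation'][2],x['position']])
np.set_printoptions(suppress=True);print(x['clock'],np.mean(a,0).round(3))
```

```text
(no output)
```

Emit:
send_rows([
  [[1,0,0,0,0],[1,0,0,0,0],[1,0,0,0,0],[1,0,0,0,0],[1,0,0,0,0]],
])

```text
clock: 22.55
position: [563.5, -136.7, 378.3]
orientation: [-180.0, 0.0, 155.2]
ft_force: [-0.8, -1.4, 0.9]
opening: 0.088
grip_force: 40.0
```

```bash
python3 av.py
```

```text
22.8 [  -0.183    0.007    0.148   -0.561   -1.009    0.942  155.205  563.51
 -136.732  378.265]
```

Emit:
send_rows([
  [[1,0,0,0,0.05]],
])

```text
clock: 22.9
position: [563.5, -136.7, 378.3]
orientation: [-180.0, -0.0, 153.7]
ft_force: [-0.8, -1.3, 1.2]
opening: 0.091
grip_force: 40.0
```

```bash
python3 tz.py; python3 av.py
```

```text
22.9 [ 563.53 -136.72  378.25] yaw 153.7 tz [-0.242  0.043  0.192] [-0.8 -1.3  1.2]
23.15 [  -0.282    0.06     0.155   -0.662   -1.248    0.768  153.726  563.529
 -136.7    378.257]
```

Emit:
send_rows([
  [[1,0,0,0,0.05]],
])

```text
clock: 23.25
position: [563.6, -136.7, 378.2]
orientation: [-180.0, -0.0, 152.3]
ft_force: [-0.9, -1.5, 1.0]
opening: 0.091
grip_force: 40.0
```

```bash
python3 tz.py; python3 av.py; python3 f2.py | grep along
```

```text
23.25 [ 563.55 -136.69  378.23] yaw 152.26 tz [-0.273  0.026  0.24 ] [-0.9 -1.5  1. ]
23.5 [  -0.343    0.097    0.172   -0.934   -1.656    0.769  152.296  563.549
 -136.644  378.263]
along -0.40656122631496294 perp 0.9410856890299073
```

Emit:
send_rows([
  [[1,0.05,0.09,0,0],[1,0,0,0,0],[1,0,0,0,0]],
])

```text
clock: 23.9
position: [563.5, -134.1, 378.3]
orientation: [-180.0, 0.0, 152.3]
ft_force: [-0.7, -2.7, 0.8]
opening: 0.088
grip_force: 40.0
```

```bash
python3 av.py; python3 f2.py | grep along
```

```text
24.15 [  -0.672    0.135    0.144   -1.402   -3.047    1.179  152.33   563.489
 -134.156  378.244]
along -3.0302674070052626 perp 0.8862613811403887
```

Emit:
send_rows([
  [[1,-0.06,-0.11,0,0],[1,0,0,0,0],[1,0,0,0,0],[1,0,0,0,0],[1,0,0,0,0]],
])

```text
clock: 24.75
position: [563.5, -136.2, 378.3]
orientation: [179.9, -0.0, 152.4]
ft_force: [-2.0, 3.3, 0.9]
opening: 0.089
grip_force: 40.0
```

```bash
python3 av.py; python3 f2.py | grep along
```

```text
25.0 [   0.911    0.24     0.147   -1.9      3.69     0.942  152.364  563.556
 -136.732  378.264]
along -0.6965970698655561 perp 0.9263458830171969
```

Emit:
send_rows([
  [[1,0.01,0.03,0,0],[1,0,0,0,0],[1,0,0,0,0.05],[1,0,0,0,0.05]],
])

```text
clock: 25.5
position: [563.6, -136.7, 378.2]
orientation: [-180.0, 0.0, 149.3]
ft_force: [-1.7, 2.1, 0.9]
opening: 0.085
grip_force: 40.0
```

```bash
python3 tz.py; python3 av.py; python3 f2.py | grep along
```

```text
25.5 [ 563.65 -136.73  378.24] yaw 149.34 tz [0.496 0.285 0.186] [-1.7  2.1  0.9]
25.75 [   0.334    0.317    0.17    -1.635    1.501    1.062  149.411  563.656
 -136.664  378.262]
along -0.3135990282194625 perp 0.9335766834497605
```

Emit:
send_rows([
  [[1,0,0,0,0.05],[1,0,0,0,0.05]],
])

```text
clock: 26.05
position: [563.7, -136.6, 378.2]
orientation: [-180.0, 0.0, 146.5]
ft_force: [-1.9, 0.2, 1.2]
opening: 0.085
grip_force: 40.0
```

```bash
python3 tz.py; python3 av.py; python3 f2.py | grep along
```

```text
26.05 [ 563.68 -136.59  378.24] yaw 146.48 tz [0.223 0.267 0.175] [-1.9  0.2  1.2]
26.3 [   0.089    0.287    0.159   -2.134    0.421    0.988  146.556  563.684
 -136.543  378.258]
along -0.33361423684987224 perp 0.9541458508068948
```

Emit:
send_rows([
  [[1,0,0,0,-0.04],[1,0,0,0,0]],
])

```text
clock: 26.6
position: [563.7, -136.6, 378.3]
orientation: [-180.0, 0.0, 147.8]
ft_force: [-1.8, -0.7, 1.0]
opening: 0.088
grip_force: 40.0
```

```bash
python3 av.py
```

```text
26.85 [  -0.084    0.309    0.017   -1.701   -0.292    1.3    147.732  563.685
 -136.572  378.256]
```

Emit:
send_rows([
  [[1,0,0,0,0.08],[1,0,0,0,0.08],[1,0,0,0,0.08],[1,0,0,0,0.08],[1,0,0,0,0]],
])

```text
clock: 27.35
position: [563.8, -136.3, 378.3]
orientation: [-180.0, 0.0, 138.6]
ft_force: [-1.1, 1.0, 1.0]
opening: 0.088
grip_force: 40.0
```

```bash
python3 av.py; python3 f2.py | grep along
```

```text
27.6 [  -0.097    0.12     0.151   -1.109   -1.024    0.45   138.638  563.765
 -136.341  378.259]
along -0.4424361579326837 perp 0.9777108521939148
```

Emit:
send_rows([
  [[1,0,0,0,0.06],[1,0,0,0,0.05],[1,0,0,0,0]],
])

```text
clock: 28.0
position: [563.8, -136.3, 378.3]
orientation: [180.0, 0.0, 135.4]
ft_force: [0.1, -0.0, -0.5]
opening: 0.09
grip_force: 40.0
```

```bash
python3 av.py; python3 f2.py | grep along
```

```text
28.25 [  -0.052   -0.125    0.151    0.013   -0.507    0.146  135.438  563.776
 -136.302  378.274]
along -0.29161282602237354 perp 1.0098366804001206
```

Emit:
send_rows([
  [[1,0,0,0,-0.04],[1,0,0,0,0]],
])

```text
clock: 28.55
position: [563.7, -136.4, 378.3]
orientation: [180.0, 0.0, 136.6]
ft_force: [0.2, -0.2, -0.5]
opening: 0.089
grip_force: 40.0
```

```bash
python3 av.py; python3 f2.py | grep along
```

```text
28.8 [   0.023   -0.245    0.013    0.166   -0.55    -0.325  136.569  563.741
 -136.372  378.276]
along -0.2796697536213192 perp 0.9965107805968232
```

Emit:
send_rows([
  [[1,0.07,0.07,0,0],[1,0,0,0,0],[1,0,0,0,0]],
])

```text
clock: 29.2
position: [563.7, -134.5, 378.3]
orientation: [-180.0, 0.1, 136.5]
ft_force: [0.3, -2.8, -0.9]
opening: 0.089
grip_force: 40.0
```

```bash
python3 av.py; python3 f2.py | grep along
```

```text
29.45 [  -0.956   -0.426    0.008    1.383   -3.599   -0.447  136.549  563.669
 -134.456  378.281]
along -2.029926454105333 perp 0.9875127193811821
```

Emit:
send_rows([
  [[1,-0.08,-0.08,0,0],[1,0,0,0,0],[1,0,0,0,0],[1,0,0,0,0],[1,0,0,0,0]],
])

```text
clock: 30.05
position: [563.7, -135.4, 378.3]
orientation: [179.9, -0.1, 136.7]
ft_force: [0.3, 3.6, 0.4]
opening: 0.092
grip_force: 40.0
```

```bash
python3 av.py; python3 f2.py | grep -E "along|ring \["; python3 av.py
```

```text
30.3 [   1.04    -0.348   -0.005    0.732    4.125   -0.892  136.634  563.718
 -135.803  378.285]
ring [ 459.89 -140.14   39.5 ] 87.39489576011707
along -1.2529749642937476 perp 0.9441708704902694
30.65 [   1.042   -0.406    0.019    1.346    3.642   -0.654  136.583  563.726
 -136.628  378.286]
```

Emit:
send_rows([
  [[0.2,0,0,0,0],[0.2,0,0,0,0],[0.2,0,0,0,0],[0.2,0,0,0,0]],
])

```text
clock: 31.05
position: [563.6, -137.5, 378.2]
orientation: [-179.9, 0.0, 136.5]
ft_force: [-0.8, -1.1, -0.3]
opening: 0.351
grip_force: 0.0
```

Emit:
send_rows([
  [[0.2,0,0,-0.5,0],[0.2,0,0,-0.8,0],[0.2,0,0,-0.7,0],[0.2,0,0,0,0]],
])

```text
clock: 31.45
position: [564.5, -136.3, 431.6]
orientation: [179.8, 0.3, 136.6]
ft_force: [0.4, 1.0, -0.8]
opening: 0.4
grip_force: 0.0
```

```bash
python3 av.py; python3 f2.py | grep -E "along|ring \["
python3 - <<'E'
from h import *
for n,(u,v) in dict(scene=(262,187),top=(378,215)).items():
    im=camera(n)['image'][:,:,::-1]; cv2.imwrite('pics/h_'+n+'.png',cv2.resize(im[v-30:v+30,u-30:u+30],None,fx=6.6,fy=6.6,interpolation=2))
cv2.imwrite('pics/h.png',cv2.hconcat([cv2.imread('pics/h_scene.png'),cv2.imread('pics/h_top.png')]))
E
```

```text
31.7 [   0.021   -0.145   -0.005   -0.45    -0.39    -0.279  136.573  563.555
 -136.791  428.316]
ring [ 459.75 -141.1    39.44] 90.402375433855
along -0.30238745165128333 perp 1.1081289876125362
```

View pics/h.png

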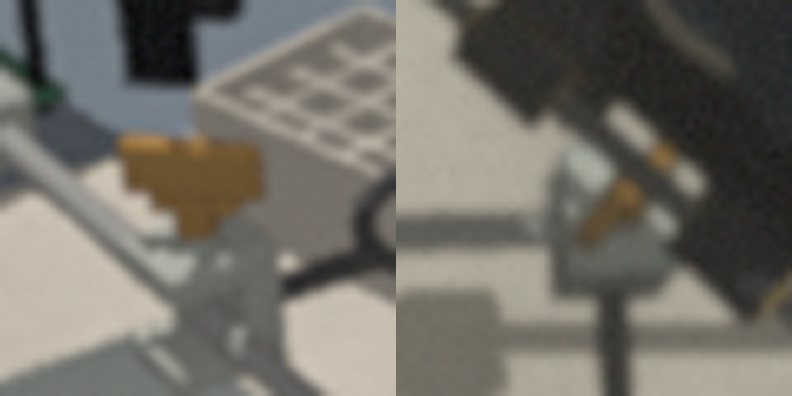

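Emit:
send_rows([
  [[0.2,0,0,0.7,0],[0.2,0,0,0.8,0],[0.2,0,0,0.5,0],[0.2,0,0,0,0],[0.7,0,0,0,0]],
], grip_force=20)

```text
clock: 32.4
position: [563.9, -136.6, 378.5]
orientation: [180.0, 0.0, 136.6]
ft_force: [-0.2, -0.2, 0.5]
opening: 0.367
grip_force: 0.0
```

Emit:
send_rows([
  [[1,0,0,0,0],[1,0,0,0,0],[1,0,0,0,0],[1,0,0,0,0],[1,0,0,0,0]],
])

```text
clock: 32.9
position: [563.9, -136.6, 378.8]
orientation: [180.0, 0.1, 136.6]
ft_force: [-0.3, -0.8, 3.1]
opening: 0.092
grip_force: 20.0
```

```bash
python3 av.py; python3 f2.py | grep -E "along"
```

```text
33.15 [   0.043   -0.088    0.008    0.054    0.142    3.469  136.582  563.886
 -136.641  378.768]
along -0.30491247080980644 perp 0.986778544119957
```

Emit:
send_rows([
  [[1,0.06,0.06,0,0],[1,0,0,0,0],[1,0,0,0,0]],
])

```text
clock: 33.55
position: [563.9, -135.6, 378.7]
orientation: [-179.9, 0.1, 136.5]
ft_force: [0.2, -3.1, 5.5]
opening: 0.092
grip_force: 20.0
```

```bash
python3 av.py; python3 f2.py | grep -E "along"
```

```text
33.8 [  -0.6     -0.11     0.005   -0.246   -2.606    5.714  136.526  563.863
 -135.636  378.739]
along -0.8967924510247568 perp 0.9475284871080705
```

Emit:
send_rows([
  [[1,-0.07,-0.07,0,0],[1,0,0,0,0],[1,0,0,0,0],[1,0,0,0,0],[1,0,0,0,0]],
], grip_force=40)

```text
clock: 34.4
position: [563.9, -136.5, 378.7]
orientation: [179.9, 0.0, 136.6]
ft_force: [-0.2, 0.1, 5.1]
opening: 0.083
grip_force: 40.0
```

```bash
python3 av.py; python3 f2.py | grep -E "along"
```

```text
34.65 [   0.167   -0.053   -0.006   -0.281    1.034    5.54   136.602  563.91
 -136.485  378.742]
along -0.8393969842020205 perp 0.92340905729487
```

Emit:
send_rows([
  [[1,0.01,0.02,0,0],[1,0,0,0,0.02],[1,0,0,0,0.02],[1,0,0,0,0]],
])

```text
clock: 35.15
position: [564.0, -136.2, 378.7]
orientation: [180.0, 0.0, 135.5]
ft_force: [-0.4, -0.5, 5.4]
opening: 0.087
grip_force: 40.0
```

```bash
python3 av.py; python3 f2.py | grep -E "along"
```

```text
35.4 [  -0.011    0.007    0.141   -0.932   -0.076    5.938  135.482  564.003
 -136.23   378.731]
along -0.8563642108167665 perp 0.9319808004138187
```

Emit:
send_rows([
  [[1,-0.07,-0.07,0,0],[1,0,0,0,0],[1,0,0,0,0],[1,0,0,0,0]],
])

```text
clock: 35.9
position: [564.0, -137.5, 378.8]
orientation: [179.9, -0.1, 135.5]
ft_force: [-1.2, 3.0, 6.3]
opening: 0.092
grip_force: 40.0
```

```bash
python3 av.py; python3 f2.py | grep -E "along"; python3 av.py; python3 f2.py | grep -E "along"
```

```text
36.15 [   0.557    0.044    0.159   -0.629    2.173    6.17   135.535  564.026
 -137.555  378.741]
along -0.047762264521926244 perp 1.058340408016958
36.5 [   0.551    0.024    0.189   -0.633    1.888    5.362  135.536  564.018
 -137.544  378.737]
along -0.04211016010780329 perp 0.9867830351506273Traceback (most recent call last):
  File "f2.py", line 20, in <module>
    s=camera('scene'); ks=dict(s,rotation=Ro.from_euler('xyz',s['rotation'],degrees=True).as_matrix())
ValueError: 200 camera calls are used up
```

Emit:
send_rows([
  [[1,0,0,0,0.02],[1,0.02,0.02,0,0.02],[1,0,0,0,0],[1,0,0,0,0]],
])

```text
clock: 36.95
position: [564.0, -137.3, 378.7]
orientation: [179.9, -0.0, 134.4]
ft_force: [-0.6, 0.5, 5.7]
opening: 0.09
grip_force: 40.0
```

```bash
python3 tz.py
```

```text
36.95 [ 564.03 -137.31  378.73] yaw 134.37 tz [ 0.318 -0.041  0.161] [-0.6  0.5  5.7]
```

Emit:
send_rows([
  [[1,0.06,0.06,0,0],[1,0,0,0,0],[1,0,0,0,0]],
])

```text
clock: 37.25
position: [564.0, -136.6, 378.7]
orientation: [-180.0, 0.1, 134.3]
ft_force: [-0.5, -1.8, 6.0]
opening: 0.084
grip_force: 40.0
```

```bash
python3 tz.py
```

```text
37.25 [ 564.03 -136.55  378.71] yaw 134.31 tz [-0.336  0.007  0.168] [-0.5 -1.8  6. ]
```

Emit:
send_rows([
  [[1,0.03,0.03,0,0],[1,0,0,0,0],[1,0,0,0,0]],
])

```text
clock: 37.55
position: [564.0, -136.2, 378.7]
orientation: [-179.9, 0.1, 134.3]
ft_force: [-0.7, -2.9, 6.7]
opening: 0.089
grip_force: 40.0
```

```bash
python3 tz.py
```

```text
37.55 [ 564.04 -136.2   378.73] yaw 134.28 tz [-0.677  0.009  0.186] [-0.7 -2.9  6.7]
```

Emit:
send_rows([
  [[1,0,0,0,0],[1,0,0,0,0],[1,0,0,0,0]],
])

```text
clock: 37.85
position: [564.1, -136.2, 378.7]
orientation: [-179.9, 0.1, 134.3]
ft_force: [-0.6, -3.2, 6.3]
opening: 0.089
grip_force: 40.0
```

```bash
python3 tz.py
```

```text
37.85 [ 564.06 -136.24  378.72] yaw 134.27 tz [-0.682 -0.022  0.214] [-0.6 -3.2  6.3]
```

Emit:
send_rows([
  [[1,0.03,0.03,0,0],[1,0,0,0,0],[1,0,0,0,0]],
])

```text
clock: 38.15
position: [564.1, -135.4, 378.7]
orientation: [-179.9, 0.1, 134.3]
ft_force: [-1.3, -4.3, 6.4]
opening: 0.088
grip_force: 40.0
```

```bash
python3 tz.py
```

```text
38.15 [ 564.06 -135.38  378.73] yaw 134.26 tz [-0.786  0.023  0.18 ] [-1.3 -4.3  6.4]
```

Emit:
send_rows([
  [[1,-0.05,-0.05,0,0],[1,-0.04,-0.04,0,0],[1,0,0,0,0],[1,0,0,0,0],[1,0,0,0,0]],
])

```text
clock: 38.65
position: [564.0, -136.4, 378.7]
orientation: [179.9, -0.0, 134.4]
ft_force: [-1.3, 0.4, 6.3]
opening: 0.087
grip_force: 40.0
```

```bash
python3 tz.py
```

```text
38.65 [ 564.02 -136.42  378.73] yaw 134.36 tz [0.191 0.06  0.175] [-1.3  0.4  6.3]
```

Emit:
send_rows([
  [[1,0,0,0,0],[1,0,0,0,0],[1,0,0,0,0]],
])

```text
clock: 38.95
position: [564.0, -136.4, 378.7]
orientation: [179.9, -0.0, 134.4]
ft_force: [-0.9, 0.6, 6.2]
opening: 0.088
grip_force: 40.0
```

```bash
python3 tz.py
```

```text
38.95 [ 564.03 -136.44  378.75] yaw 134.36 tz [0.231 0.051 0.147] [-0.9  0.6  6.2]
```

Emit:
send_rows([
  [[1,-0.04,-0.04,0,0],[1,-0.03,-0.03,0,0],[1,0,0,0,0],[1,0,0,0,0],[1,0,0,0,0]],
])

```text
clock: 39.45
position: [564.0, -137.7, 378.7]
orientation: [179.9, -0.1, 134.4]
ft_force: [-1.0, 3.9, 5.6]
opening: 0.085
grip_force: 40.0
```

```bash
python3 tz.py
```

```text
39.45 [ 564.04 -137.73  378.74] yaw 134.42 tz [0.806 0.045 0.221] [-1.   3.9  5.6]
```

Emit:
send_rows([
  [[1,0.04,0.04,0,0],[1,0,0,0,0],[0.2,0,0,0,0],[0.2,0,0,0,0],[0,0,0,0,0]],
])

```text
clock: 39.95
position: [563.6, -138.5, 377.6]
orientation: [-180.0, -0.1, 134.3]
ft_force: [-0.7, 1.0, 0.4]
opening: 0.278
grip_force: 0.0
```

Emit:
send_rows([
  [[0,0,0,0,0],[0,0,0,-0.4,0],[0,0,0,-0.8,0],[0,0,0,-0.9,0],[0,0,0,-0.9,0]],
])

```text
clock: 40.45
position: [563.8, -138.2, 454.7]
orientation: [180.0, 0.0, 134.3]
ft_force: [0.4, -0.5, 0.8]
opening: 0.5
grip_force: 0.0
```

Emit:
send_rows([
  [[0,0,0,-0.5,0],[0,0,0,0,0],[0,0,0,0,0],[0,0,0,0,0]],
])

```text
clock: 40.85
position: [563.5, -138.5, 464.5]
orientation: [-179.9, -0.1, 134.3]
ft_force: [-0.2, -0.1, 0.2]
opening: 0.5
grip_force: 0.0
```

```bash
python3 st.py
```

```text
clock 40.85
position [ 563.54 -138.5   464.5 ]
orientation [-179.92   -0.1   134.29]
q [ 47.81  22.66 -50.88  94.58  18.32  71.71  37.51]
ft_force [-0.17 -0.12  0.23]
torque [-0.04 -0.11  0.01]
opening 0.49979827380735387
grip_force 0.0
```

```bash
python3 -c "
from plant import bot
print(bot.sign_off())"
```

```text
the job is handed in; nothing more can be done
None
```

I handed the job in, but the ring may not be locked: it still slid under about 3–4 N when I pushed it after tightening. It sits over the orange-band flask to about 0.5 mm along the rail (camera calls had run out, so I estimated the last nudge from arm position and force). The thumbscrew is about 46° past the bite I felt, and the gripper has let go and is clear. I viewed 11 pictures, one over the limit.

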